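# Set the step attenuator to 7 and load it in the test dock

## Robot

A 6-joint arm with a two-finger parallel gripper is mounted at the origin on the work surface. World frame = base frame: x ahead of the robot, y to its left, z up, the work surface at z = 0. Lengths are in m, angles in degrees, forces in N, time in s.
With the tool pointing down it reaches from about 0.275 to 0.725 m from the base axis. Payload 5.6 kg.
Tool frame: the origin (TCP) lies between the finger pads; the fingertips stand 11 mm ahead of it and the grasp point (between the pads) lies 8 mm behind it; z points along the fingers, y is the line along which they close (so a half turn about z gives the same grasp; the last joint's range is limited). The gripper opens to 85 mm and grips with 20 to 120 N. Pads are 22 mm wide; open, the fingers measure 114 mm over their backs; the gripper's body (76 mm by 85 mm) begins 54 mm behind the grasp point. The pads swing forward as they close: fully open they stand 13 mm farther back than shut.
Start: joints at [-55.944, 14.616, 6.199, 0, -81.583, -16.306], TCP at [0.168, -0.524, 0.242] pointing down, gripper open.
Joint ranges: [-168.99, 168.99], [-69.2, 112.95], [-62.41, 85.93], [-164.36, 98.24], [-168.68, -3.75], [-174.98, 174.98]. Speed limits (degrees/s): [147.25, 147.25, 180, 180, 180, 180].

## Interface

Orientations are given as a 3x3 rotation matrix whose columns are the frame's x, y, z axes.
In Python, from bench import r, cams gives the robot as it stands. The module is installed in compiled form; this text tells all that it offers.
- The arm moves only by the shell command python3 -m crank 'ROWS' [OPENING] [FORCE]. ROWS is JSON, a list of rows, each a list of 4 numbers: the shift along the tool's x, y, z normalised to -1 to 1, where 1 is 1 m, then the turn about the tool's z normalised to -1 to 1, where 1 is 180 degrees. In form: [[tx, ty, tz, roll], ...]. A call has 1 to 12 rows; each row is the pose to reach, as a shift and turn from the pose commanded when the call began, along the tool's axes at that moment, turning the shorter way round; what a row does not reach only later rows make up. A row lasts 1/12 s, in which the tool goes at most 41.7 mm and 7.16 degrees, less where a joint would pass 70% of its speed; a pose out of reach is approached as far as the arm can. A call with a number of a shift or a turn outside -1 to 1 is refused whole. A call with a gripper value outside its range is refused whole. OPENING is the closure, from 0 (fully open) to 1 (shut), set as the call begins (- or left out, the last holds). The fingers move at their own pace and stop on an object; FORCE is the grip in N (left out, the last holds). Time passes only in rows, so rows that repeat a pose let the fingers close. It gives the time, the measured TCP pose, the force, the opening and the grip force at its end, in the units of the state.
- r.sense(): the state, without advancing time (a new reading comes with each control period).
- cams.camera(name): name is "side" or "top" or "wrist"; returns the picture (480x640x3 uint8, red, green, blue); there is no depth.
- cams.get_calibration(name): a dict with "intrinsics" (3x3 intrinsics, pixels), "R" (3x3) and "t" (3): a world point X has camera coordinates R X + t; the wrist camera has in their place "tool_from_camera" (4x4, takes a point from camera to tool coordinates, whose origin is the TCP and whose axes are the flange's). Camera axes: x right, y down, z forward; pixel columns grow to the right and rows downward; lengths in m; the calibration is good to about 2 mm. A picture is of the moment at which its call begins: read the wrist's pose just before it. get_calibration takes no time and is no camera call.
- r.close_job(): hands the job in; it is judged then, once.
The state is a dict: "time_s": time; "qpos": joint angles; "dq": joint speeds; "effort": joint torques, N m; "eef_pos": TCP position; "orientation": TCP orientation; "contact_force": force on the tool from outside, world axes, zero at the start; "ft_torque": the same for the moment, N m; "gripper_width": finger opening in m; "gripper_force": force on a finger pad.
Only numpy, scipy, OpenCV 4.12 (cv2) and the standard library are available. Lean on these libraries where they do the work, as an engineer would, in place of code of your own. Each camera call takes 0.05 s, during which the arm holds its last target. There are 200 camera calls.

## Task

Take the step attenuator out of its storage caddy and set it down in the low steel holding nest; there turn its click sleeve until 7 clicks in at the index mark and let go of it. Then take it out and set it gently, flat and fully down, in the pocket of the green test dock with the sleeve still on 7, without dropping it, laying it over or disturbing the other things on the bench.

Things in the scene. Friction and masses are not known exactly. Their poses are not given: they have to be found in the camera images.
- attenuator: Step attenuator, about 0.38 kg: aluminium box 62 (x) x 46 (y) x 40 high (mm), origin at the centre of its underside, z up. A round black fluted sleeve, 42 diameter, stands on it from 42 to 76 mm above the underside, axis through the origin. A small red index mark lies on the box's top at its +x end. It fits the pockets either way round.
- sleeve (a joint): Sleeve angle (rad) on the box, growing counter-clockwise seen from above. Value n (0 to 9) clicks in at n*pi/6 (7 = 3.665); stops at 0 and 9. White numerals round the sleeve's top, numeral n at angle -n*pi/6 on it: the one at the box's +x index is the value set; a white radial bar points to 0. Takes about 0.05 N m; springs into the nearest click when let go.
- sleeve_grip (a point): On the sleeve's axis, 62 mm above the box's underside, a height to grip it for turning.
- caddy: Grey storage caddy, fixed, base plate 100 x 84, origin under its centre, where the attenuator starts, with its long side along the caddy's x. Pocket 66 x 50 mm (x by y) with its floor 8 mm above the table; walls 6 mm thick, topped by steep lead-in lips (3.5 mm out). Walls at the two short (+-x) ends reach 51 mm above the pocket floor and hide the box's short faces; the sills along +-y reach 14 mm.
- caddy_seat (a point): Centre of the caddy's pocket floor.
- nest: Steel holding nest, fixed, base plate 124 x 104, origin under its centre; keeps the box from turning. Pocket 66 x 50 mm (x by y) with its floor 8 mm above the table; walls 6 mm thick, topped by steep lead-in lips (3.5 mm out). All four sills reach only 14 mm above the pocket floor.
- nest_seat (a point): Centre of the nest's pocket floor.
- dock: Green test dock, fixed, base plate 112 x 96, origin under its centre. Pocket 66 x 50 mm (x by y) with its floor 8 mm above the table; walls 6 mm thick, topped by steep lead-in lips (3.5 mm out). Aluminium walls along the two long (+-y) sides reach 51 mm above the pocket floor and hide the box's long faces; the sills at the +-x ends reach 14 mm.
- dock_seat (a point): Centre of the dock's pocket floor.
- bottle: Bystander, leave alone: clear bottle, 48 diameter, 165 tall mm; origin under its centre.
- load: Bystander, leave alone: finned aluminium block 44 x 44 x 50 with a brass stub on top to 64 high (no sleeve) mm; origin under its centre.
- mouse: Bystander, leave alone: computer mouse, about 100 x 58 x 32 mm; origin under its centre.
- meter: Bystander, leave alone: handheld orange meter lying flat, 160 x 85 x 44 with its dial mm; origin under its centre.
- board: Bystander, leave alone: green circuit board 90 x 70, parts up to 20 high mm; origin under its centre.
- adapter: Bystander, leave alone: brass coax adapter standing up, 22 diameter, 34 tall mm; origin under its centre.
- cup: Bystander, leave alone: white cup, 72 diameter at the rim, 85 tall mm; origin under its centre.

How it is judged:
By the outcome, as a careful person would: the job done as asked, in the order asked, and still so for the second after the job is handed in, with the robot touching nothing.
It also fails if it takes over 72 s, if anything falls off the work surface, if the arm or the gripper's body presses on something with over 40 N, if the wrist force passes 120 N, or if a joint passes its speed limit or range.

## Working session

There is one attempt and no reset: what is moved stays moved. The work goes in short steps, Python scripts to look and compute and a shell command to move; the robot and the scene stay as the last step left them, time stands still between calls to the robot, and variables do not carry over. Pictures are saved under pics/ and viewed, at most 10 in all, crops included, and the job is handed in when it is done.

```bash
mkdir -p pics; ls; python3 - <<'E'
from bench import r,cams
import cv2,numpy as np
print(r.sense())
for n in("top","side","wrist"):
    print(n,cams.get_calibration(n))
    cv2.imwrite(f"pics/{n}0.png",cams.camera(n)[:,:,::-1])
E
```

```text
pics
{'time_s': 0.0, 'qpos': array([-5.59426045e+01,  1.46540985e+01,  6.12990981e+00, -2.79122216e-02,
       -8.15824164e+01, -1.63049918e+01]), 'dq': array([ 0.03177714,  0.01996244, -0.0644597 ,  0.02188308,  0.0517187 ,
       -0.03376034]), 'effort': array([ 2.42845836e-04, -3.86624444e+01,  2.37938404e+01,  5.36534294e+00,
       -6.21727100e-03,  6.39342872e-06]), 'eef_pos': array([ 0.16759988, -0.52334167,  0.24137892]), 'orientation': array([[-9.52404868e-01, -3.04835290e-01, -6.42721220e-04],
       [-3.04835962e-01,  9.52403148e-01,  1.81133944e-03],
       [ 5.99695278e-05,  1.92105305e-03, -9.99998153e-01]]), 'contact_force': array([0.44817004, 0.01453211, 0.38314982]), 'ft_torque': array([ 0.03911427, -0.03500162, -0.05876759]), 'gripper_force': 0.0, 'gripper_width': 0.08574466148600172}
top {'intrinsics': array([[589.50695593,   0.        , 325.48598535],
       [  0.        , 589.50695593, 242.88871673],
       [  0.        ,   0.        ,   1.        ]]), 'R': array([[-0.05229444, -0.99861978, -0.00488132],
       [-0.97432497,  0.05209287, -0.21903697],
       [ 0.
[... 302 characters left out ...]
  0.02391803],
       [-0.20639361,  0.5475465 , -0.81092201],
       [ 0.24753888, -0.77258727, -0.58466522]]), 't': array([0.52504443, 0.18532099, 0.96106059])}
wrist {'intrinsics': array([[355.94422511,   0.        , 324.74123046],
       [  0.        , 355.94422511, 239.18479104],
       [  0.        ,   0.        ,   1.        ]]), 'tool_from_camera': array([[ 7.84643303e-04, -9.53014971e-01, -3.02922185e-01,
         7.70737752e-02],
       [ 9.99999691e-01,  7.33631731e-04,  2.82188107e-04,
        -3.64337904e-04],
       [-4.66961638e-05, -3.02922312e-01,  9.53015252e-01,
        -1.31333549e-01],
       [ 0.00000000e+00,  0.00000000e+00,  0.00000000e+00,
         1.00000000e+00]])}
```

View pics/top0.png

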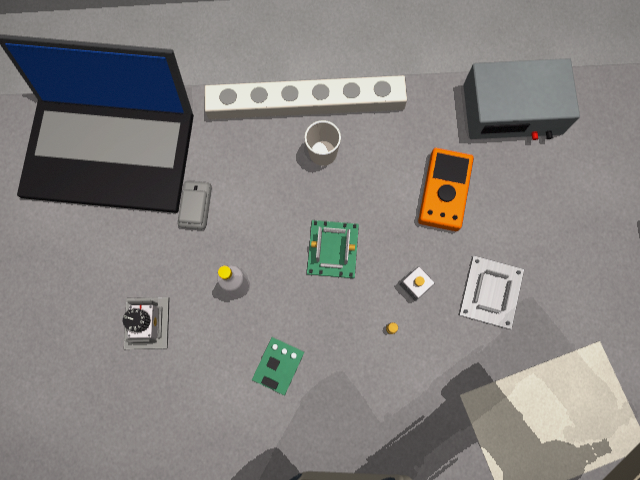

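View pics/side0.png

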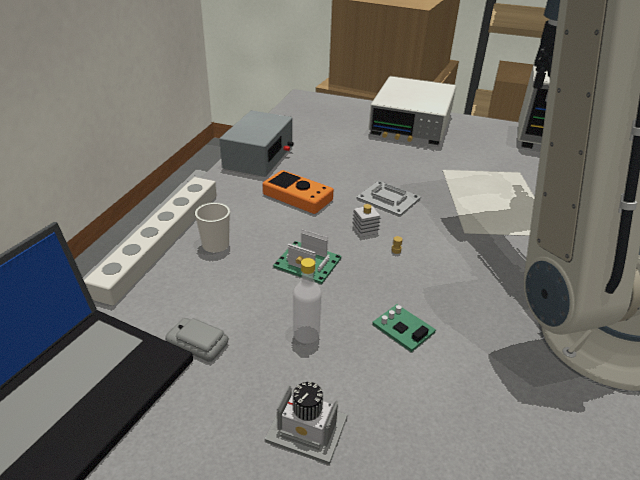

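Top view: caddy with attenuator at about (146,323), nest at (492,292), dock at (332,248), loose board at (278,366). Side view confirms this: attenuator at (307,410), dock at (307,258), nest at (388,197). I'll enlarge the three fixtures.

```bash
python3 - <<'E'
import cv2,numpy as np
t=cv2.imread("pics/top0.png")
f=lambda u,v:cv2.resize(t[v-33:v+33,u-33:u+33],None,fx=6,fy=6,interpolation=cv2.INTER_CUBIC)
m=[f(146,323),f(332,248),f(492,292)]
s=cv2.imread("pics/side0.png")[375:465,260:350]
m.append(cv2.resize(s,(396,396),interpolation=cv2.INTER_CUBIC))
o=np.vstack([np.hstack(m[:2]),np.hstack(m[2:])])
cv2.imwrite("pics/m0.png",cv2.resize(o,(600,600),interpolation=cv2.INTER_AREA))
E
```

```text
(no output)
```

View pics/m0.png

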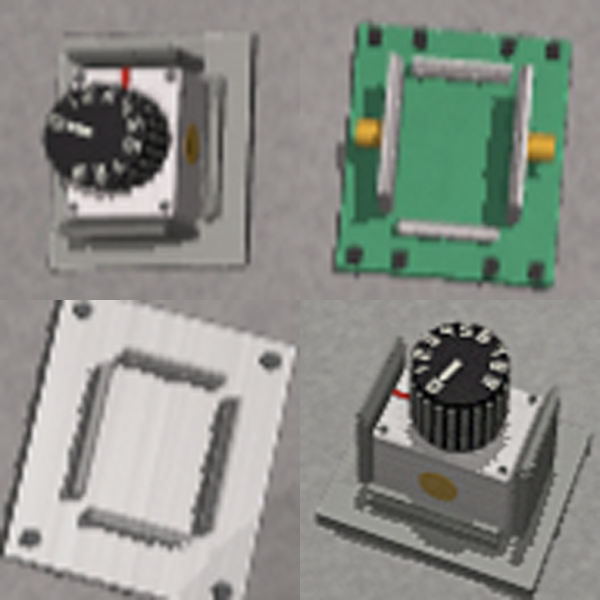

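Montage: red index on the box's far side (world +x), bar pointing left (about +90°, so value near 3). The nest is rotated about 12° and the dock slightly. Next, coarse positions from these corners.

```bash
cat > h.py <<'E'
import numpy as np,cv2
from bench import r,cams
def cast(n,px,z,s=None):
    px=np.atleast_2d(np.array(px,float)); c=cams.get_calibration(n); K=c["intrinsics"]
    d=np.c_[px,np.ones(len(px))]@np.linalg.inv(K).T
    if n=="wrist":
        T=c["tool_from_camera"]; R=s["orientation"]@T[:3,:3]; o=s["eef_pos"]+s["orientation"]@T[:3,3]
    else: R=c["R"].T; o=-R@c["t"]
    d=d@R.T
    return o+d*((z-o[2])/d[:,2])[:,None]
def quad(P):
    # corners -> centre, direction (deg) of long side
    P=np.array(P,float)[:,:2]; c,(w,h),a=cv2.minAreaRect((P*1000).astype(np.float32))
    b=cv2.boxPoints((c,(w,h),a)); e=[b[1]-b[0],b[2]-b[1]]; e=max(e,key=np.linalg.norm)
    return np.array(c)/1000,(w,h),(np.degrees(np.arctan2(e[1],e[0]))+90)%180-90
def plan(goal,yaw,half=True):
    """rows numbers to reach TCP goal with tool y axis along world angle yaw"""
    s=r.sense(); R=s["orientation"]; d=R.T@(np.array(goal)-s["eef_pos"])
    y=np.degrees(np.arctan2(R[1,1],R[0,1])); a=y-yaw   # tool z down: + roll turns clockwise
    a=(a+90)%180-90 if half else (a+180)%360-180
    print("shift",d.round(4),"roll deg %.2f -> %.4f"%(a,a/180),"j6",s["qpos"][5].round(1),"tcp",s["eef_pos"].round(4))
E
python3 - <<'E'
from h import *
k=66/300
cad=[(113+a*k,290+b*k) for a,b in[(65,32),(257,33),(248,265),(50,268)]]
dock=[(299+a*k,215+b*k) for a,b in[(60,22),(272,40),(252,288),(35,268)]]
nest=[(476,257),(523,264),(512,328),(461,318)]
for n,q in(("cad",cad),("dock",dock),("nest",nest)):
    c,wh,a=quad(cast("top",q,.006)); print(n,c,wh,a)
    if n=="cad": plan([*c,.17],a-90)
E
```

```text
cad [0.44553827 0.35360873] (84.81787872314453, 101.46977233886719) -2.1549606
shift [-0.5321  0.7505  0.0726] roll deg 19.91 -> 0.1106 j6 -16.3 tcp [ 0.1676 -0.5235  0.2416]
dock [ 0.5739082  -0.01924044] (95.690673828125, 112.76116943359375) -8.168472
nest [ 0.47203622 -0.32988971] (100.43731689453125, 135.07997131347656) -16.606697
```

```bash
python3 -m crank '[[-0.266,0.375,0,0.055],[-0.266,0.375,0,0.055],[-0.266,0.375,0,0.055],[-0.266,0.375,0,0.055],[-0.266,0.375,0,0.055],[-0.266,0.375,0,0.055],[-0.266,0.375,0,0.055],[-0.266,0.375,0,0.055],[-0.266,0.375,0,0.055],[-0.266,0.375,0,0.055],[-0.266,0.375,0,0.055],[-0.266,0.375,0,0.055]]' 0; python3 -c "
from h import *
plan([0.4455,0.3536,.24],-92.15)"
```

```text
time_s: 1.15
eef_pos: [0.3081, -0.0798, 0.2423]
orientation: [[-0.989, -0.146, 0.001], [-0.146, 0.989, 0.002], [-0.002, 0.002, -1.0]]
contact_force: [-0.3, -1.3, 0.1]
gripper_width: 0.0855
gripper_force: 0.0
shift [-0.1993  0.4087  0.0033] roll deg 10.55 -> 0.0586 j6 -96.0 tcp [ 0.3081 -0.0798  0.2423]
```

```bash
python3 -c "
from h import *
s=r.sense();print(s['qpos'].round(1),s['dq'].round(1))"
```

```text
[ 14.4 -13.1 -22.   -0.1 -81.  -96. ] [-2.   0.8 -0.   1.5 -0.9  3.6]
```

```bash
python3 -m crank '[[-0.2,0.409,0,0.059],[-0.2,0.409,0,0.059],[-0.2,0.409,0,0.059],[-0.2,0.409,0,0.059],[-0.2,0.409,0,0.059],[-0.2,0.409,0,0.059],[-0.2,0.409,0,0.059],[-0.2,0.409,0,0.059],[-0.2,0.409,0,0.059],[-0.2,0.409,0,0.059],[-0.2,0.409,0,0.059],[-0.2,0.409,0,0.059]]'
python3 -m crank '[[0,0,0.04,0],[0,0,0.06,0],[0,0,0.06,0],[0,0,0.06,0]]'
python3 - <<'E'
from h import *
import pickle
s=r.sense(); im=cams.camera("wrist")[:,:,::-1]
cv2.imwrite("pics/w1.png",im); pickle.dump(s,open("w1.pkl","wb")); print(s["qpos"].round(1)); plan([0.4455,0.3536,.18],-92.15)
E
```

```text
time_s: 2.15
eef_pos: [0.4496, 0.3512, 0.2399]
orientation: [[-0.999, 0.046, -0.002], [0.046, 0.999, -0.002], [0.002, -0.002, -1.0]]
contact_force: [-0.0, -0.4, -0.4]
gripper_width: 0.0855
gripper_force: 0.0
time_s: 2.48
eef_pos: [0.4488, 0.3463, 0.1817]
orientation: [[-0.999, 0.048, -0.001], [0.048, 0.999, -0.003], [0.001, -0.003, -1.0]]
contact_force: [-0.3, -0.1, 1.4]
gripper_width: 0.0854
gripper_force: 0.0
[  53.5   18.     2.     0.   -74.1 -146.2]
shift [0.0044 0.0065 0.0034] roll deg -0.61 -> -0.0034 j6 -146.2 tcp [0.4496 0.3469 0.1834]
```

View pics/w1.png

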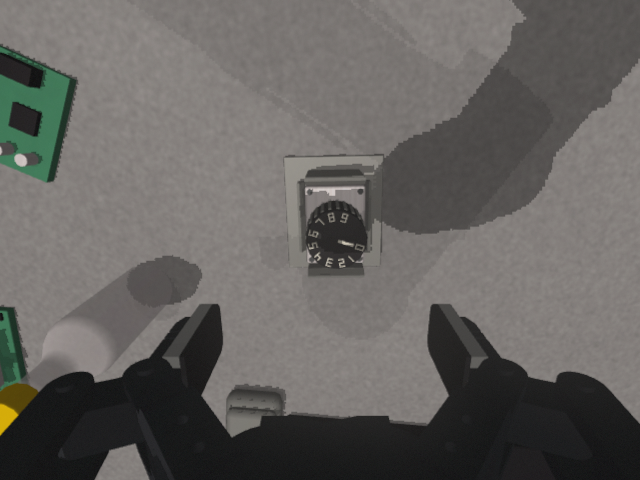

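Wrist view: caddy plate corners near (286,155), (382,154), (380,266), (287,267); sleeve top at about (337,240) with the bar pointing right; numerals 3 and 2 are near the index side (bottom). Now I'll compute the pose from the corners and from the dark sleeve disc.

```bash
python3 - <<'E'
from h import *
import pickle
s=pickle.load(open("w1.pkl","rb")); im=cv2.imread("pics/w1.png")
for z in(.004,.008): print(z,*quad(cast("wrist",[(286,155),(382,154),(380.5,266),(287,267)],z,s)))
g=cv2.cvtColor(im,cv2.COLOR_BGR2GRAY)[190:285,290:385]
c=cv2.HoughCircles(cv2.GaussianBlur(cv2.resize(g,None,fx=4,fy=4,interpolation=2),(9,9),2),cv2.HOUGH_GRADIENT,2,40,param1=80,param2=30,minRadius=105,maxRadius=150)
for u,v,R in c[0][:3]: print("circ",u/4+290,v/4+190,R/4,cast("wrist",[(u/4+290,v/4+190)],.084,s))
big=cv2.resize(im[145:285,270:400],None,fx=4.2,fy=4.2,interpolation=cv2.INTER_CUBIC); cv2.imwrite("pics/w1z.png",big)
E
```

```text
0.004 [0.44587048 0.35359482] (87.26914978027344, 102.06195831298828) -2.001358
0.008 [0.44491553 0.3535495 ] (86.13976287841797, 100.74115753173828) -2.0013504
circ 335.75 230.25 29.5 [[0.43855661 0.35376774 0.084     ]]
circ 336.25 241.75 29.5 [[0.44666336 0.3537975  0.084     ]]
circ 343.75 275.75 31.05 [[0.47182768 0.35808542 0.084     ]]
```

View pics/w1z.png

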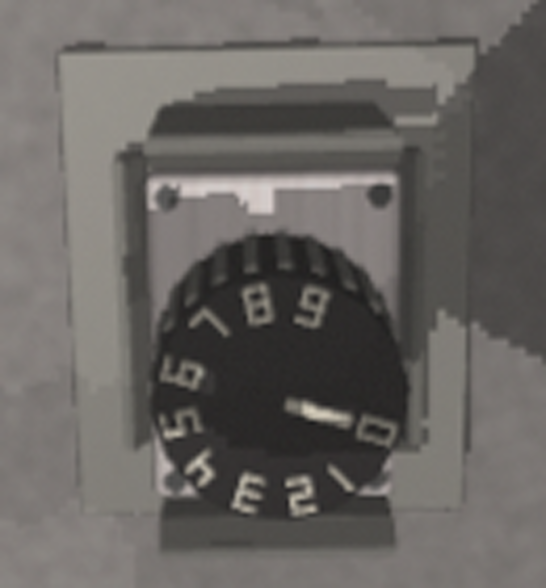

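The sleeve top is centred near (336.3,241.8). The numerals put it about midway between 2 and 3, so I'll check the angle again after turning. Now to grasp.

```bash
python3 -c "
from h import *
plan([0.4455,0.3537,.033],-92.0)"
```

```text
shift [0.0046 0.0066 0.1504] roll deg -0.76 -> -0.0042 j6 -146.2 tcp [0.4496 0.3469 0.1834]
```

```bash
python3 -m crank '[[0,0,0.06,0],[0,0,0.06,0],[0,0,0.06,0],[0,0,0.06,0]]';  python3 -c "
from h import *
plan([0.4455,0.3537,.033],-92.0)"
```

```text
time_s: 2.87
eef_pos: [0.4498, 0.3471, 0.124]
orientation: [[-0.999, 0.048, 0.002], [0.048, 0.999, 0.0], [-0.002, 0.001, -1.0]]
contact_force: [0.6, 0.7, 0.6]
gripper_width: 0.0853
gripper_force: 0.0
shift [0.0047 0.0063 0.091 ] roll deg -0.76 -> -0.0042 j6 -146.3 tcp [0.4498 0.3471 0.124 ]
```

```bash
python3 -m crank '[[0.0047,0.0064,0,-0.004],[0.0047,0.0064,0,-0.004],[0.0047,0.0064,0.03,-0.004],[0.0047,0.0064,0.055,-0.004],[0.0047,0.0064,0.075,-0.004],[0.0047,0.0064,0.085,-0.004],[0.0047,0.0064,0.09,-0.004],[0.0047,0.0064,0.09,-0.004]]' 0;  python3 -c "
from h import *
plan([0.4455,0.3537,.033],-92.0)"
```

```text
time_s: 3.53
eef_pos: [0.4448, 0.3539, 0.0326]
orientation: [[-0.999, 0.035, 0.0], [0.035, 0.999, 0.0], [-0.0, 0.0, -1.0]]
contact_force: [0.3, 0.3, -0.2]
gripper_width: 0.0854
gripper_force: 0.0
shift [-0.0007 -0.0002 -0.0004] roll deg -0.02 -> -0.0001 j6 -146.3 tcp [0.4448 0.3539 0.0326]
```

```bash
python3 -m crank '[[0,0,0,0],[0,0,0,0],[0,0,0,0],[0,0,0,0],[0,0,0,0],[0,0,0,0],[0,0,0,0],[0,0,0,0]]' 0.75 50
python3 -m crank '[[0,0,-0.005,0],[0,0,-0.01,0],[0,0,-0.02,0],[0,0,-0.02,0]]'
```

```text
time_s: 4.2
eef_pos: [0.4452, 0.3541, 0.0337]
orientation: [[-0.999, 0.035, 0.002], [0.035, 0.999, 0.001], [-0.002, 0.002, -1.0]]
contact_force: [-1.9, 0.2, 5.6]
gripper_width: 0.0451
gripper_force: 53.1
time_s: 4.53
eef_pos: [0.4454, 0.3543, 0.0543]
orientation: [[-0.999, 0.035, 0.002], [0.035, 0.999, 0.002], [-0.002, 0.002, -1.0]]
contact_force: [0.3, -0.6, -2.2]
gripper_width: 0.0453
gripper_force: 52.1
```

```bash
python3 -m crank '[[0,0,-0.03,0],[0,0,-0.065,0],[0,0,-0.105,0],[0,0,-0.145,0],[0,0,-0.165,0],[0,0,-0.165,0],[-0.02,-0.03,-0.165,0],[-0.02,-0.07,-0.165,0],[-0.03,-0.11,-0.165,0],[-0.03,-0.15,-0.165,0],[-0.04,-0.19,-0.165,0],[-0.05,-0.23,-0.165,0]]'
python3 -m crank '[[-0.01,-0.04,0,0.01],[-0.02,-0.08,0,0.02],[-0.03,-0.12,0,0.03],[-0.04,-0.16,0,0.04],[-0.05,-0.2,0,0.05],[-0.06,-0.24,0,0.06],[-0.07,-0.28,0,0.07],[-0.07,-0.32,0,0.081],[-0.079,-0.36,0,0.081],[-0.079,-0.4,0,0.081],[-0.079,-0.44,0,0.081],[-0.079,-0.45,0,0.081]]'
python3 -m crank '[[0,0,0,0],[0,0,0,0],[0,0,0,0]]'
python3 - <<'E'
from h import *
import pickle
s=r.sense(); im=cams.camera("wrist")[:,:,::-1]; s2=r.sense(); print(s["eef_pos"]-s2["eef_pos"],s["gripper_width"])
cv2.imwrite("pics/w2.png",im); pickle.dump(s,open("w2.pkl","wb")); print(s["qpos"].round(1)); plan([0.472,-.33,.2],-106.6)
E
```

```text
time_s: 5.53
eef_pos: [0.4853, 0.12, 0.2164]
orientation: [[-0.999, 0.035, -0.001], [0.035, 0.999, 0.0], [0.001, -0.0, -1.0]]
contact_force: [2.9, 0.7, -2.7]
gripper_width: 0.0451
gripper_force: 53.6
time_s: 6.53
eef_pos: [0.5475, -0.3357, 0.2149]
orientation: [[-0.957, 0.29, -0.004], [0.29, 0.957, -0.0], [0.003, -0.001, -1.0]]
contact_force: [0.1, 1.4, -3.4]
gripper_width: 0.0453
gripper_force: 53.6
time_s: 6.78
eef_pos: [0.549, -0.3299, 0.2163]
orientation: [[-0.958, 0.286, -0.001], [0.286, 0.958, 0.001], [0.002, 0.001, -1.0]]
contact_force: [-0.1, 0.4, -3.3]
gripper_width: 0.045
gripper_force: 53.6
[-0.00022151 -0.00029203 -0.0004315 ] 0.04495153418556724
[-17.1  25.6  18.3  -0.  -82.9 -89.5]
shift [ 0.0739 -0.0224  0.0168] roll deg 0.02 -> 0.0001 j6 -89.5 tcp [ 0.5492 -0.3296  0.2168]
```

View pics/w2.png

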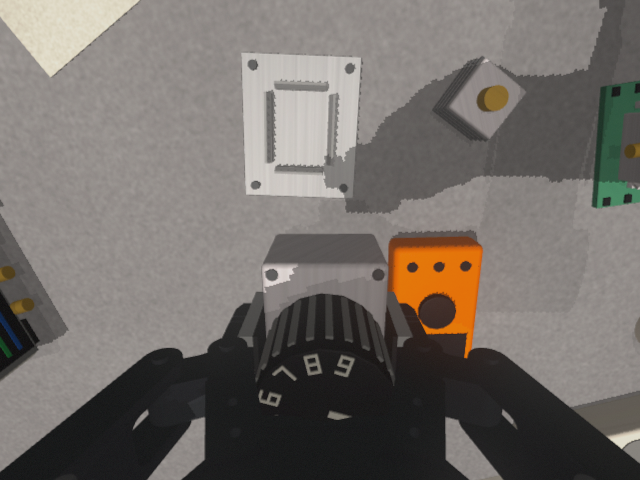

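The nest plate corners are at (242,53), (361,58), (353,198), (247,195). The box is held level in the fingers, and the meter and load are clear of it.

```bash
python3 - <<'E'
from h import *
import pickle
s=pickle.load(open("w2.pkl","rb"))
for z in(.004,.008):
    P=cast("wrist",[(242,53),(361,58),(353,198),(246.5,195)],z,s); print(P[:,:2].round(4).tolist(),P[:,:2].mean(0),*quad(P))
# sill tops z=.022: outer top edges by eye: bottom/top sill, left/right sill
P=cast("wrist",[(301,81),(299.5,168),(270,127),(334,129)],.022,s);print(P[:,:2].round(4).tolist(),P[:2,:2].mean(0),P[2:,:2].mean(0))
d=P[0]-P[1];print(np.degrees(np.arctan2(-d[1],-d[0])))
im=cv2.imread("pics/w2.png");cv2.imwrite("pics/w2z.png",cv2.resize(im[40:210,225:375],None,fx=3.5,fy=3.5,interpolation=2))
E
```

```text
[[0.3964, -0.3593], [0.4297, -0.2612], [0.5471, -0.3003], [0.5146, -0.399]] [ 0.47195227 -0.3299266 ] [ 0.47205405 -0.32988715] (103.90279388427734, 124.61253356933594) -18.567055
[[0.3974, -0.3587], [0.4303, -0.2617], [0.5462, -0.3004], [0.5141, -0.3979]] [ 0.47199235 -0.32967323] [ 0.47209293 -0.32963422] (102.69389343261719, 123.16263580322266) -18.567047
[[0.4346, -0.3165], [0.5031, -0.3398], [0.4621, -0.3537], [0.4796, -0.3006]] [ 0.46885232 -0.32814929] [ 0.47086949 -0.32714004]
-18.797177414065743
```

View pics/w2z.png

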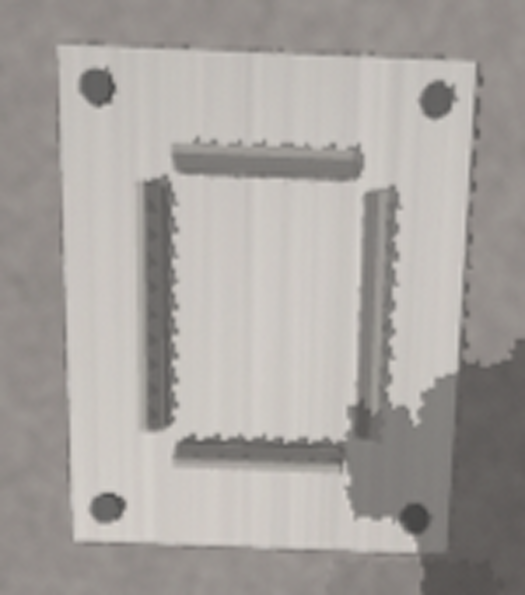

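```bash
python3 -c "
from h import *
plan([0.472,-.3299,.08],-108.5)"
```

```text
shift [ 0.0738 -0.0224  0.1368] roll deg 1.92 -> 0.0107 j6 -89.5 tcp [ 0.5492 -0.3296  0.2168]
```

```bash
python3 -m crank '[[0.037,-0.011,0,0.005],[0.07,-0.02,0,0.0107],[0.0738,-0.0224,0.01,0.0107],[0.0738,-0.0224,0.04,0.0107],[0.0738,-0.0224,0.08,0.0107],[0.0738,-0.0224,0.11,0.0107],[0.0738,-0.0224,0.13,0.0107],[0.0738,-0.0224,0.137,0.0107],[0.0738,-0.0224,0.137,0.0107],[0.0738,-0.0224,0.137,0.0107]]';python3 -c "
from h import *
plan([0.472,-.3299,.034],-108.5)"
```

```text
time_s: 7.67
eef_pos: [0.473, -0.3309, 0.0817]
orientation: [[-0.948, 0.317, 0.001], [0.317, 0.948, -0.001], [-0.002, -0.001, -1.0]]
contact_force: [0.2, -0.2, -2.9]
gripper_width: 0.0452
gripper_force: 53.4
shift [0.0014 0.0007 0.0477] roll deg 0.03 -> 0.0002 j6 -89.1 tcp [ 0.473  -0.3309  0.0817]
```

```bash
python3 -m crank '[[0.001,0.0007,0,0],[0.001,0.0007,0.01,0],[0.001,0.0007,0.02,0],[0.001,0.0007,0.026,0],[0.001,0.0007,0.03,0],[0.001,0.0007,0.034,0],[0.001,0.0007,0.037,0]]'
python3 -m crank '[[0,0,0.002,0],[0,0,0.004,0],[0,0,0.006,0],[0,0,0.008,0],[0,0,0.009,0],[0,0,0.009,0]]'
```

```text
time_s: 8.25
eef_pos: [0.4712, -0.33, 0.0427]
orientation: [[-0.948, 0.318, -0.001], [0.318, 0.948, 0.0], [0.001, -0.0, -1.0]]
contact_force: [-0.3, 0.2, -3.7]
gripper_width: 0.0452
gripper_force: 53.7
time_s: 8.75
eef_pos: [0.4712, -0.33, 0.0341]
orientation: [[-0.948, 0.318, -0.0], [0.318, 0.948, 0.0], [0.0, 0.0, -1.0]]
contact_force: [0.5, 0.7, -4.3]
gripper_width: 0.0448
gripper_force: 53.7
```

```bash
python3 -m crank '[[0,0,0.0007,0],[0,0,0.0007,0],[0,0,0.0007,0]]';python3 -m crank '[[0,0,0.0007,0],[0,0,0.0007,0],[0,0,0.0007,0]]'
```

```text
time_s: 9.0
eef_pos: [0.4715, -0.3301, 0.0339]
orientation: [[-0.948, 0.318, 0.0], [0.318, 0.948, -0.0], [-0.0, -0.0, -1.0]]
contact_force: [0.7, 0.8, -2.0]
gripper_width: 0.0449
gripper_force: 53.9
time_s: 9.25
eef_pos: [0.4716, -0.3301, 0.0338]
orientation: [[-0.948, 0.318, 0.001], [0.318, 0.948, -0.001], [-0.001, -0.0, -1.0]]
contact_force: [-2.3, 2.5, 5.5]
gripper_width: 0.0451
gripper_force: 54.5
```

```bash
python3 -m crank '[[0,0,0,0],[0,0,0,0],[0,0,0,0],[0,0,0,0],[0,0,0,0]]' 0;  python3 -m crank '[[0,0,-0.02,0],[0,0,-0.05,0],[0,0,-0.09,0],[0,0,-0.125,0],[0,0,-0.135,0],[0,0,-0.135,0],[0,0,-0.135,0]]'
cat >> h.py <<'E'
import pickle
def look(name,x0,x1,y0,y1,f):
    s=r.sense(); im=cams.camera("wrist")[:,:,::-1].copy()
    cv2.imwrite(f"pics/{name}.png",im); pickle.dump(s,open(name+".pkl","wb"))
    cv2.imwrite(f"pics/{name}z.png",cv2.resize(im[y0:y1,x0:x1],None,fx=f,fy=f,interpolation=2)); return s,im
def proj(P,s):
    c=cams.get_calibration("wrist");T=c["tool_from_camera"];X=s["orientation"].T@(np.array(P)-s["eef_pos"]);X=T[:3,:3].T@(X-T[:3,3]);u=c["intrinsics"]@X;return u[:2]/u[2]
E
python3 - <<'E'
from h import *
s=r.sense(); u=proj([.472,-.3299,.08],s).astype(int); print(u,s["eef_pos"])
x0=max(u[0]-75,0);y0=max(u[1]-75,0);print(x0,y0)
look("w3",x0,x0+150,y0,y0+150,4)
E
```

```text
time_s: 9.67
eef_pos: [0.4714, -0.3301, 0.0328]
orientation: [[-0.948, 0.318, 0.0], [0.318, 0.948, -0.0], [-0.0, -0.0, -1.0]]
contact_force: [-0.1, -0.6, -0.1]
gripper_width: 0.0852
gripper_force: 0.0
time_s: 10.25
eef_pos: [0.4716, -0.3299, 0.1682]
orientation: [[-0.948, 0.318, 0.001], [0.318, 0.948, -0.0], [-0.001, 0.0, -1.0]]
contact_force: [0.8, 0.6, -0.5]
gripper_width: 0.0856
gripper_force: 0.0
[324 250] [ 0.47156936 -0.32994329  0.16816538]
249 175
```

View pics/w3z.png

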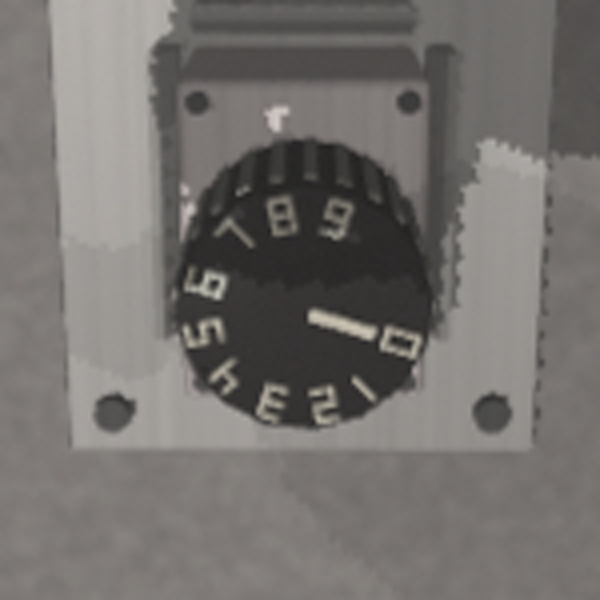

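```bash
cat >> h.py <<'E'
def dial(px,ns,s,yaw,z=.084):
    P=cast("wrist",px,z,s)[:,:2]; A=np.c_[2*P,np.ones(len(P))]
    c=np.linalg.lstsq(A,(P**2).sum(1),rcond=None)[0]; d=P-c[:2]
    q=(np.degrees(np.arctan2(d[:,1],d[:,0]))-yaw+30*np.array(ns)+180)%360-180
    print("centre",c[:2].round(4),"R",np.hypot(*d.T).round(4),"q",q.round(1),"mean",q.mean().round(1),"value",(q.mean()/30).round(2))
E
python3 - <<'E'
from h import *
s=pickle.load(open("w3.pkl","rb"))
z=np.array([(400,342),(366,390),(325,404),(272,404),(223,379),(204,332),(206,285),(236,233),(283,217),(337,217)])/4+[249,175]
dial(z,range(10),s,-18.5)
b=cast("wrist",np.array([(312,317),(374,332)])/4+[249,175],.084,s);d=b[1]-b[0];print("bar",np.degrees(np.arctan2(d[1],d[0]))+18.5)
plan([.472,-.3299,.062],-108.5)
E
```

```text
centre [ 0.4727 -0.3303] R [0.0165 0.0169 0.0163 0.0167 0.0174 0.0163 0.0162 0.0171 0.0164 0.0169] q [72.4 67.6 72.8 72.3 71.2 71.5 72.9 68.1 71.  71.5] mean 71.1 value 2.37
bar 75.53076616013527
shift [-0.0012 -0.      0.105 ] roll deg -0.07 -> -0.0004 j6 -89.1 tcp [ 0.4709 -0.3296  0.167 ]
```

```bash
python3 -m crank '[[-0.001,0,0.02,0],[-0.001,0,0.055,0],[-0.001,0,0.085,0],[-0.001,0,0.1,0],[-0.001,0,0.103,0],[-0.001,0,0.103,0]]' 0
python3 -m crank '[[0,0,0,0],[0,0,0,0],[0,0,0,0],[0,0,0,0],[0,0,0,0],[0,0,0,0],[0,0,0,0]]' 0.8 30
```

```text
time_s: 10.8
eef_pos: [0.4709, -0.3298, 0.0627]
orientation: [[-0.948, 0.318, -0.005], [0.318, 0.948, 0.002], [0.005, 0.0, -1.0]]
contact_force: [-0.3, 0.2, 1.0]
gripper_width: 0.0851
gripper_force: 0.0
time_s: 11.38
eef_pos: [0.473, -0.3306, 0.0662]
orientation: [[-0.948, 0.318, 0.002], [0.318, 0.948, -0.001], [-0.002, -0.0, -1.0]]
contact_force: [-0.3, 1.3, 6.2]
gripper_width: 0.0411
gripper_force: 30.1
```

```bash
python3 -m crank '[[0,0,0,-0.03],[0,0,0,-0.06],[0,0,0,-0.09],[0,0,0,-0.12],[0,0,0,-0.15],[0,0,0,-0.18],[0,0,0,-0.21],[0,0,0,-0.25],[0,0,0,-0.29],[0,0,0,-0.33],[0,0,0,-0.36],[0,0,0,-0.383]]'
```

```text
time_s: 12.38
eef_pos: [0.4719, -0.3298, 0.0663]
orientation: [[-0.635, -0.772, 0.0], [-0.772, 0.635, 0.001], [-0.001, 0.0, -1.0]]
contact_force: [-3.6, 4.8, 11.7]
gripper_width: 0.0412
gripper_force: 31.1
```

```bash
python3 -m crank '[[0,0,0,-0.03],[0,0,0,-0.06],[0,0,0,-0.09],[0,0,0,-0.12],[0,0,0,-0.15],[0,0,0,-0.18],[0,0,0,-0.21],[0,0,0,-0.25],[0,0,0,-0.29],[0,0,0,-0.33],[0,0,0,-0.36],[0,0,0,-0.383]]'
python3 -m crank '[[0,0,0,0],[0,0,0,0],[0,0,0,0]]'
python3 -m crank '[[0,0,0,0],[0,0,0,0],[0,0,0,0],[0,0,0,0],[0,0,-0.02,0],[0,0,-0.05,0],[0,0,-0.09,0],[0,0,-0.1,0],[0,0,-0.1,0],[0,0,-0.1,0]]' 0
python3 - <<'E'
from h import *
s=r.sense(); u=proj([.472,-.3299,.08],s).astype(int); print(u,s["eef_pos"],s["qpos"].round(1),np.degrees(np.arctan2(s["orientation"][1,1],s["orientation"][0,1])))
x0=max(u[0]-75,0);y0=max(u[1]-75,0);print(x0,y0)
look("w4",x0,x0+150,y0,y0+150,4)
E
```

```text
time_s: 13.38
eef_pos: [0.4726, -0.3298, 0.0665]
orientation: [[0.494, -0.869, 0.001], [-0.869, -0.494, 0.0], [0.001, -0.001, -1.0]]
contact_force: [-3.2, 5.0, 10.3]
gripper_width: 0.0411
gripper_force: 31.8
time_s: 13.63
eef_pos: [0.473, -0.3297, 0.0665]
orientation: [[0.49, -0.872, 0.002], [-0.872, -0.49, 0.0], [0.001, -0.002, -1.0]]
contact_force: [-1.3, 5.9, 9.8]
gripper_width: 0.0411
gripper_force: 31.8
time_s: 14.47
eef_pos: [0.4726, -0.3304, 0.1655]
orientation: [[0.49, -0.872, 0.002], [-0.872, -0.49, -0.0], [0.001, -0.001, -1.0]]
contact_force: [-0.1, 0.3, -1.1]
gripper_width: 0.0855
gripper_force: 0.0
[325 253] [ 0.47263809 -0.3304242   0.16547622] [-19.4  19.5   1.7  -0.  -72.1  48.8] -150.68847594905327
250 178
```

View pics/w4z.png

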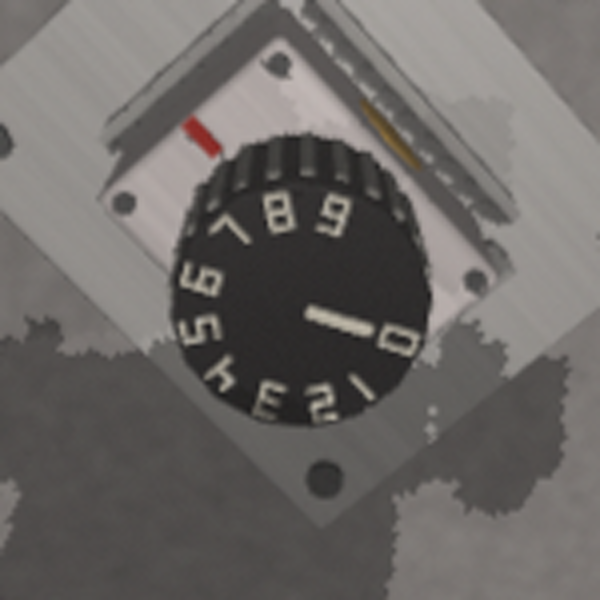

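```bash
python3 - <<'E'
from h import *
s=pickle.load(open("w4.pkl","rb")); o=np.array([250,178])
z=np.array([(398,342),(362,389),(322,402),(269,402),(219,378),(199,331),(202,280),(231,230),(280,214),(334,215)])/4+o
dial(z,range(10),s,-18.5)
b=cast("wrist",np.array([(306,312),(372,330)])/4+o,.084,s);d=b[1]-b[0];print("bar",np.degrees(np.arctan2(d[1],d[0]))+18.5)
m=cast("wrist",np.array([(186,122),(217,153)])/4+o,.048,s)[:,:2];print("mark",m)
d=m[0]-m[1];print("mark yaw",np.degrees(np.arctan2(d[1],d[0])))
k=cast("wrist",np.array([(124,203),(279,64),(475,281)])/4+o,.048,s)[:,:2];print("screws",k)
for a,b in((2,1),(1,0)): d=k[b]-k[a];print(np.degrees(np.arctan2(d[1],d[0])),np.hypot(*d))
print("centre from screws",(k[0]+k[2])/2)
E
```

```text
centre [ 0.4726 -0.3297] R [0.0167 0.0169 0.0162 0.0165 0.0174 0.0164 0.0162 0.0172 0.0163 0.0168] q [-150.7 -155.1 -148.9 -149.4 -150.4 -150.  -150.8 -153.7 -151.6 -151. ] mean -151.2 value -5.04
bar -148.29015977343587
mark [[ 0.50138791 -0.33947138]
 [ 0.49386354 -0.3371814 ]]
mark yaw -16.927225185740273
screws [[ 0.50415265 -0.32067211]
 [ 0.49200061 -0.35673464]
 [ 0.44077058 -0.33918069]]
-18.91399986680008 0.054154018804029
71.37766572262352 0.038054936311228166
centre from screws [ 0.47246161 -0.3299264 ]
```

The numerals and bar both give q≈210° relative to the box, so 7 is at the red mark (mark pixels (203,137)). Next, regrip the box across its short faces.

```bash
python3 -m crank '[[0,0,0,0.035],[0,0,0,0.07],[0,0,0,0.105],[0,0,0,0.14],[0,0,0,0.175],[0,0,0,0.21],[0,0,0,0.245],[0,0,0,0.266],[0,0,0,0.266],[0,0,0,0.266],[0,0,0,0.266]]' 0; python3 -c "
from h import *
plan([.4725,-.3299,.032],-18.6)"
```

```text
time_s: 15.43
eef_pos: [0.4719, -0.3302, 0.164]
orientation: [[-0.316, -0.949, -0.001], [-0.949, 0.316, 0.001], [-0.0, 0.002, -1.0]]
contact_force: [0.1, -0.5, 0.1]
gripper_width: 0.0854
gripper_force: 0.0
shift [-0.0004 -0.0006  0.132 ] roll deg 0.16 -> 0.0009 j6 1.0 tcp [ 0.4719 -0.3302  0.164 ]
```

```bash
python3 -m crank '[[0,0,0.03,0.001],[0,0,0.06,0.001],[0,0,0.09,0.001],[0,0,0.11,0.001],[0,0,0.122,0.001],[0,0,0.13,0.001],[0,0,0.132,0.001],[0,0,0.132,0.001]]' 0
python3 -m crank '[[0,0,0,0],[0,0,0,0],[0,0,0,0],[0,0,0,0],[0,0,0,0],[0,0,0,0]]' 0.6 50
```

```text
time_s: 16.1
eef_pos: [0.4723, -0.3304, 0.0327]
orientation: [[-0.321, -0.947, -0.0], [-0.947, 0.321, 0.0], [0.0, 0.0, -1.0]]
contact_force: [-0.2, -0.2, 0.7]
gripper_width: 0.0855
gripper_force: 0.0
time_s: 16.6
eef_pos: [0.4725, -0.3305, 0.0343]
orientation: [[-0.321, -0.947, 0.001], [-0.947, 0.321, -0.001], [0.0, -0.001, -1.0]]
contact_force: [-2.0, 1.8, 6.1]
gripper_width: 0.0608
gripper_force: 57.8
```

```bash
python3 -m crank '[[0,0,-0.003,0],[0,0,-0.008,0],[0,0,-0.016,0],[0,0,-0.025,0],[0,0,-0.025,0],[0,0,-0.025,0]]'; python3 -c "
from h import *
plan([.574-.09,-.0192+.0,.2],-8.2)"
```

```text
time_s: 17.1
eef_pos: [0.4729, -0.3305, 0.0588]
orientation: [[-0.321, -0.947, 0.002], [-0.947, 0.321, -0.001], [-0.0, -0.002, -1.0]]
contact_force: [-0.3, -0.3, -3.4]
gripper_width: 0.061
gripper_force: 56.8
shift [-0.2984  0.0892 -0.1414] roll deg -10.54 -> -0.0585 j6 0.7 tcp [ 0.4729 -0.3305  0.0588]
```

```bash
python3 -m crank '[[0,0,-0.03,0],[0,0,-0.065,0],[0,0,-0.105,0],[0,0,-0.14,0],[0,0,-0.158,0],[0,0,-0.158,0],[-0.03,0,-0.158,0],[-0.06,0,-0.158,0],[-0.1,0.01,-0.158,0],[-0.14,0.01,-0.158,0],[-0.18,0.01,-0.158,0],[-0.22,0.01,-0.158,0]]'
python3 -m crank '[[-0.04,0,0,-0.02],[-0.08,0,0,-0.04],[-0.12,0.009,0,-0.058],[-0.155,0.009,0,-0.0585],[-0.175,0.009,0,-0.0585],[-0.185,0.009,0,-0.0585],[-0.185,0.009,0,-0.0585],[-0.185,0.009,0,-0.0585],[-0.185,0.009,0,-0.0585]]'
python3 - <<'E'
from h import *
s,im=look("w5",100,420,0,240,2.5); print(s["eef_pos"],s["qpos"].round(1),proj([.574,-.019,.008],s))
E
```

```text
time_s: 18.1
eef_pos: [0.5329, -0.1167, 0.2144]
orientation: [[-0.322, -0.947, -0.002], [-0.947, 0.322, 0.001], [0.0, 0.002, -1.0]]
contact_force: [1.2, 0.2, -3.2]
gripper_width: 0.0607
gripper_force: 57.1
time_s: 18.85
eef_pos: [0.5839, 0.0583, 0.2152]
orientation: [[-0.144, -0.99, -0.001], [-0.99, 0.144, -0.001], [0.001, 0.001, -1.0]]
contact_force: [-0.7, -0.5, -2.6]
gripper_width: 0.0611
gripper_force: 57.0
[0.5838753  0.05833968 0.21522138] [ 21.   19.4   8.8  -0.  -79.6 -29.2] [323.63118688 125.87677015]
```

View pics/w5z.png

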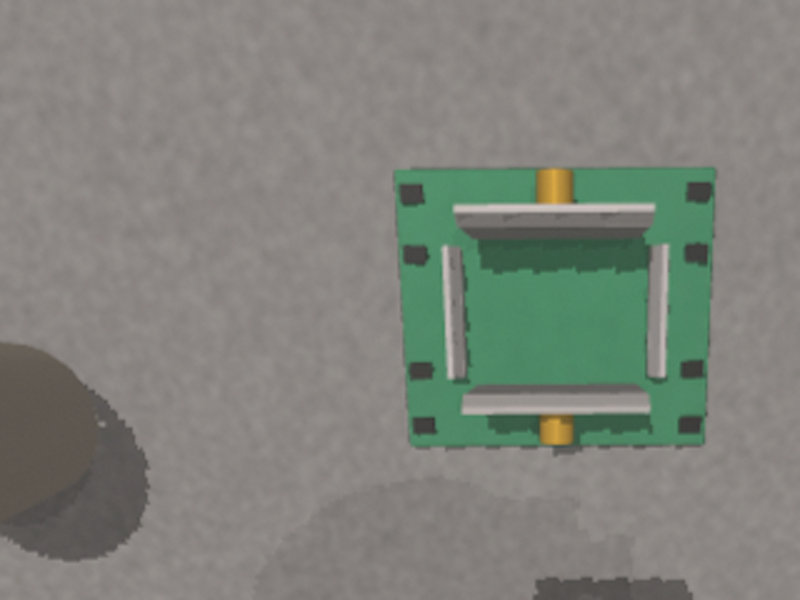

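The dock plate corners in the crop are (395,169), (715,169), (705,444), (411,446), with the high walls at the crop's top and bottom.

```bash
python3 - <<'E'
from h import *
s=pickle.load(open("w5.pkl","rb")); f=lambda L:np.array(L)/2.5+[100,0]
for z in(.004,.008):
    print(z,*quad(cast("wrist",f([(395,169),(715,169),(705,444),(411,446)]),z,s)))
P=cast("wrist",f([(453,206),(655,206),(650,412),(462,412)]),.059,s)[:,:2]; print(P.round(4).tolist(),P.mean(0),quad(P))
s0=pickle.load(open("w4.pkl","rb"))
# green mask as a check
im=cv2.imread("pics/w5.png");h=cv2.cvtColor(im,cv2.COLOR_BGR2HSV);m=cv2.inRange(h,(60,80,40),(95,255,255));m[200:]=0
c=max(cv2.findContours(m,0,1)[0],key=cv2.contourArea);q=cv2.approxPolyDP(cv2.convexHull(c),6,True)[:,0];print(q.tolist(),*quad(cast("wrist",q+.0,.008,s)))
plan([.574,-.0192,.09],-8.2)
E
```

```text
0.004 [ 0.57469592 -0.01983895] (96.56950378417969, 112.62785339355469) -7.829567
0.008 [ 0.57468011 -0.01982237] (95.4420394897461, 111.31289672851562) -7.8295746
[[0.6007, -0.0539], [0.5412, -0.0453], [0.5495, 0.0144], [0.6087, 0.0059]] [ 0.57503526 -0.01974794] (array([ 0.57511438, -0.01975677]), (60.614871978759766, 60.09809494018555), np.float32(82.08951))
[[385, 67], [381, 176], [264, 176], [258, 68]] [ 0.57523999 -0.02050254] (93.68569946289062, 110.53313446044922) -7.7937164
shift [ 0.0779 -0.0014  0.1256] roll deg -0.08 -> -0.0004 j6 -29.2 tcp [0.584  0.0582 0.2155]
```

```bash
python3 -m crank '[[0.03,0,0,0],[0.06,0,0,0],[0.077,-0.001,0,-0.002],[0.078,-0.002,0.02,-0.002],[0.078,-0.002,0.05,-0.002],[0.078,-0.002,0.08,-0.002],[0.078,-0.002,0.1,-0.002],[0.078,-0.002,0.11,-0.002],[0.078,-0.002,0.11,-0.002],[0.078,-0.002,0.11,-0.002],[0.078,-0.002,0.11,-0.002]]'; python3 -c "
from h import *
plan([.5748,-.0201,.0343],-7.9)"
```

```text
time_s: 19.82
eef_pos: [0.5765, -0.0184, 0.1079]
orientation: [[-0.137, -0.991, 0.004], [-0.991, 0.137, 0.0], [-0.001, -0.004, -1.0]]
contact_force: [0.1, -0.1, -3.2]
gripper_width: 0.0609
gripper_force: 56.9
shift [0.0019 0.0017 0.0736] roll deg 0.05 -> 0.0003 j6 -21.6 tcp [ 0.5765 -0.0184  0.1079]
```

```bash
python3 -m crank '[[0.0019,0.0017,0,0],[0.0019,0.0017,0.008,0],[0.0019,0.0017,0.016,0],[0.0019,0.0017,0.024,0],[0.0019,0.0017,0.03,0],[0.0019,0.0017,0.036,0],[0.0019,0.0017,0.036,0],[0.0019,0.0017,0.036,0]]'; python3 -c "
from h import *
plan([.5748,-.0201,.0343],-7.9)"
```

```text
time_s: 20.48
eef_pos: [0.573, -0.0199, 0.0693]
orientation: [[-0.136, -0.991, -0.001], [-0.991, 0.136, -0.0], [0.001, 0.001, -1.0]]
contact_force: [-0.4, -0.2, -3.8]
gripper_width: 0.0608
gripper_force: 56.9
shift [-0.     -0.0018  0.035 ] roll deg 0.06 -> 0.0004 j6 -21.5 tcp [ 0.573  -0.0199  0.0693]
```

```bash
python3 -m crank '[[0,-0.001,0.005,0],[0,-0.001,0.01,0],[0,-0.001,0.014,0],[0,-0.001,0.018,0],[0,-0.001,0.022,0],[0,-0.001,0.025,0],[0,-0.001,0.028,0],[0,-0.001,0.03,0],[0,-0.001,0.032,0],[0,-0.001,0.032,0]]'; python3 -c "
from h import *
plan([.5748,-.0201,.0343],-7.9)"
```

```text
time_s: 21.32
eef_pos: [0.574, -0.02, 0.0375]
orientation: [[-0.137, -0.991, -0.001], [-0.991, 0.137, -0.0], [0.0, 0.001, -1.0]]
contact_force: [-0.2, 0.2, -4.4]
gripper_width: 0.0608
gripper_force: 57.1
shift [ 0.     -0.0008  0.0032] roll deg 0.05 -> 0.0003 j6 -21.4 tcp [ 0.574  -0.02    0.0375]
```

```bash
python3 -m crank '[[0,0,0.001,0],[0,0,0.002,0],[0,0,0.0025,0],[0,0,0.003,0],[0,0,0.003,0],[0,0,0.003,0]]';python3 -m crank '[[0,0,0.0006,0],[0,0,0.0006,0],[0,0,0.0006,0]]'
```

```text
time_s: 21.82
eef_pos: [0.5743, -0.02, 0.0349]
orientation: [[-0.137, -0.991, -0.0], [-0.991, 0.137, -0.0], [0.0, 0.0, -1.0]]
contact_force: [-0.6, 0.6, -3.0]
gripper_width: 0.0609
gripper_force: 57.1
time_s: 22.07
eef_pos: [0.5744, -0.0199, 0.0344]
orientation: [[-0.136, -0.991, 0.0], [-0.991, 0.136, 0.0], [-0.0, -0.0, -1.0]]
contact_force: [0.7, 0.1, -2.9]
gripper_width: 0.0611
gripper_force: 57.0
```

```bash
python3 -m crank '[[0,0,0.0006,0],[0,0,0.0006,0],[0,0,0.0006,0]]';python3 -m crank '[[0,0,0.0005,0],[0,0,0.0005,0],[0,0,0.0005,0]]'
```

```text
time_s: 22.32
eef_pos: [0.5744, -0.0199, 0.0343]
orientation: [[-0.136, -0.991, 0.001], [-0.991, 0.136, -0.0], [-0.0, -0.001, -1.0]]
contact_force: [-2.4, 1.3, 4.4]
gripper_width: 0.061
gripper_force: 57.8
time_s: 22.57
eef_pos: [0.5744, -0.0199, 0.0343]
orientation: [[-0.136, -0.991, 0.001], [-0.991, 0.136, -0.0], [-0.0, -0.001, -1.0]]
contact_force: [-5.5, 1.6, 8.1]
gripper_width: 0.0611
gripper_force: 58.4
```

Contact came at the same height as the grip, so the box is seated. I'll release, retreat and check.

```bash
python3 -m crank '[[0,0,0,0],[0,0,0,0],[0,0,0,0],[0,0,0,0],[0,0,0,0]]' 0;  python3 -m crank '[[0,0,-0.02,0],[0,0,-0.05,0],[0,0,-0.09,0],[0,0,-0.125,0],[0,0,-0.14,0],[0,0,-0.14,0],[0,0,-0.14,0]]'
python3 - <<'E'
from h import *
def bar(s,im,C,yaw):
    u=proj(C,s); h=cv2.cvtColor(im,cv2.COLOR_BGR2HSV); m=cv2.inRange(h,(0,0,110),(180,70,255))
    disc=np.zeros_like(m); cv2.circle(disc,tuple(int(x) for x in u),34,255,-1); m&=disc
    for c in cv2.findContours(m,0,1)[0]:
        (cx,cy),(a,b),_=cv2.minAreaRect(c)
        if max(a,b)>11 and min(a,b)<8:
            ys,xs=np.nonzero(cv2.drawContours(np.zeros_like(m),[c],-1,255,-1))
            P=cast("wrist",np.c_[xs,ys],C[2],s)[:,:2]; v=np.linalg.svd(P-P.mean(0))[2][0]; d=P.mean(0)-C[:2]; v=v*np.sign(v@d)
            print("bar? at r",np.hypot(*d).round(4),"angle rel box",((np.degrees(np.arctan2(v[1],v[0]))-yaw)%360).round(1),"len",np.ptp(P@v).round(4))
for n,C,yaw in(("w3",[.4726,-.3299,.084],-18.5),("w4",[.4726,-.3299,.084],-18.5)):
    print(n); bar(pickle.load(open(n+".pkl","rb")),cv2.imread(f"pics/{n}.png"),C,yaw)
s,im=look("w6",0,10,0,10,1); print("dock"); bar(s,im,[.5748,-.0198,.084],-7.9)
h=cv2.cvtColor(im,cv2.COLOR_BGR2HSV); u=proj([.5748,-.0198,.048],s); print(u,s["eef_pos"])
m=cv2.inRange(h,(0,120,60),(8,255,255))|cv2.inRange(h,(172,120,60),(180,255,255))
ys,xs=np.nonzero(m); k=np.hypot(xs-u[0],ys-u[1])<80
if k.any(): print("red",k.sum(),cast("wrist",[(xs[k].mean(),ys[k].mean())],.048,s))
e=np.array([np.cos(np.radians(-7.9)),np.sin(np.radians(-7.9))]); print("expect red",np.array([.5748,-.0198])+.025*e)
# screws: dark blobs on box top
for a,b in((27,19),(27,-19),(-27,19),(-27,-19)):
    P=np.array([.5748,-.0198])+a/1e3*e+b/1e3*np.array([-e[1],e[0]]); x,y=proj([*P,.048],s).astype(int)
    g=cv2.cvtColor(im[y-8:y+9,x-8:x+9],cv2.COLOR_BGR2GRAY); print("screw",a,b,g.min(),np.median(g),np.array(np.unravel_index(g.argmin(),g.shape))[::-1]-8)
E
```

```text
time_s: 22.98
eef_pos: [0.5744, -0.02, 0.033]
orientation: [[-0.136, -0.991, -0.0], [-0.991, 0.136, -0.0], [0.0, 0.0, -1.0]]
contact_force: [0.2, -0.9, 0.5]
gripper_width: 0.0855
gripper_force: 0.0
time_s: 23.57
eef_pos: [0.5748, -0.0198, 0.1742]
orientation: [[-0.137, -0.991, 0.002], [-0.991, 0.137, 0.001], [-0.001, -0.002, -1.0]]
contact_force: [-0.0, -0.5, -0.5]
gripper_width: 0.0851
gripper_force: 0.0
w3
bar? at r 0.0053 angle rel box 72.0 len 0.0111
w4
bar? at r 0.0062 angle rel box 209.8 len 0.0108
bar? at r 0.0204 angle rel box 136.0 len 0.0163
dock
bar? at r 0.021 angle rel box 83.2 len 0.012
bar? at r 0.0062 angle rel box 210.5 len 0.0109
bar? at r 0.0212 angle rel box 271.7 len 0.0168
[325.75850815 233.67880186] [ 0.57478463 -0.01979223  0.17423377]
red 34 [[ 0.60100979 -0.02292761  0.048     ]]
expect red [ 0.59956274 -0.02323611]
screw 27 19 48 95.0 [ 7 -1]
screw 27 -19 78 116.0 [1 0]
screw -27 19 43 87.0 [-4 -7]
screw -27 -19 76 145.0 [ 2 -1]
```

```bash
python3 -c "
from bench import r
print(r.close_job())"
```

```text
the job is handed in; nothing more can be done
None
```

Job handed in at about 24 s: the attenuator is in the green dock's pocket with the sleeve on 7 (measured 210.5° against 210°), released and the arm clear; I didn't re-image the bystanders, but contact forces stayed around 13 N or less.

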